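Pack the rocking corner of a seed-sowing plate

TASK

The H-shaped seed-sowing plate rocks: press down on its corners with the fingertips to find the one that gives. Then press flat the shim tab standing just in front of that corner (on its robot side) so that the plate sits level and solid, and leave the other three tabs standing. Only press: do not grasp, lift or shift the plate, leave everything else where it is, and finish clear of everything.

Things in the scene. Friction and masses are not known exactly. Their poses are not given: they have to be found in the camera images.
- plate: Loose aluminium sowing template, 0.9 kg, H-shaped: middle 90 x 90 mm with seed holes and a black knob (28 mm high, unused), and a near and a far crossbar 34 (x) x 194 (y) mm whose four ends are the corners; 8 mm thick. Origin: centre of the underside, 32 mm above the table; x from near to far crossbar, y left, z up. Rests on a foot under each corner; three are solid, one gives.
- corner_near_left (a point): Middle of the near left corner's top face (34 x 34 mm), at (-62, 80, 8) mm in the plate's frame, 40 mm above the table. Solid, or (one corner, another each time) held by a light spring: it starts to give at 2.5 N, is 5 mm down at about 4 N (plate tilts 0.05 rad), and springs back. Resting heights do not tell which.
- corner_near_right (a point): Middle of the near right corner's top face (34 x 34 mm), at (-62, -80, 8) mm in the plate's frame, 40 mm above the table. Solid, or (one corner, another each time) held by a light spring: it starts to give at 2.5 N, is 5 mm down at about 4 N (plate tilts 0.05 rad), and springs back. Resting heights do not tell which.
- corner_far_left (a point): Middle of the far left corner's top face (34 x 34 mm), at (62, 80, 8) mm in the plate's frame, 40 mm above the table. Solid, or (one corner, another each time) held by a light spring: it starts to give at 2.5 N, is 5 mm down at about 4 N (plate tilts 0.05 rad), and springs back. Resting heights do not tell which.
- corner_far_right (a point): Middle of the far right corner's top face (34 x 34 mm), at (62, -80, 8) mm in the plate's frame, 40 mm above the table. Solid, or (one corner, another each time) held by a light spring: it starts to give at 2.5 N, is 5 mm down at about 4 N (plate tilts 0.05 rad), and springs back. Resting heights do not tell which.
- shim_a (a joint): Hinge angle of one steel shim tab (which letter is at which corner changes): 0 to 0.06 as found, standing up some 0.4 rad from level; grows as pressed, stops at 0.44, flat. Stiff: 7 to 12 N near its end; stays where left. Pressed down, its hidden nose rises under the corner: it just packs the loose corner, but jacks a solid one up 5 mm.
- shim_a_tab (a point): Point on the tab's top, 26 mm from its hinge. Tab: 20 mm wide (y), 3 thick, reaching 39 mm from the hinge to its free raised end, towards the plate's -x. Hinge: 21 mm above the table, 22 mm to -x of its corner's middle. Point as found: 46 mm to -x of the corner's middle, 33 mm above the table; flat: 48 mm and 22.5 mm. Far tabs: 35 mm from tab centre line to the plate's middle part.
- shim_b (a joint): Hinge angle of one steel shim tab (which letter is at which corner changes): 0 to 0.06 as found, standing up some 0.4 rad from level; grows as pressed, stops at 0.44, flat. Stiff: 7 to 12 N near its end; stays where left. Pressed down, its hidden nose rises under the corner: it just packs the loose corner, but jacks a solid one up 5 mm.
- shim_b_tab (a point): Point on the tab's top, 26 mm from its hinge. Tab: 20 mm wide (y), 3 thick, reaching 39 mm from the hinge to its free raised end, towards the plate's -x. Hinge: 21 mm above the table, 22 mm to -x of its corner's middle. Point as found: 46 mm to -x of the corner's middle, 33 mm above the table; flat: 48 mm and 22.5 mm. Far tabs: 35 mm from tab centre line to the plate's middle part.
- shim_c (a joint): Hinge angle of one steel shim tab (which letter is at which corner changes): 0 to 0.06 as found, standing up some 0.4 rad from level; grows as pressed, stops at 0.44, flat. Stiff: 7 to 12 N near its end; stays where left. Pressed down, its hidden nose rises under the corner: it just packs the loose corner, but jacks a solid one up 5 mm.
- shim_c_tab (a point): Point on the tab's top, 26 mm from its hinge. Tab: 20 mm wide (y), 3 thick, reaching 39 mm from the hinge to its free raised end, towards the plate's -x. Hinge: 21 mm above the table, 22 mm to -x of its corner's middle. Point as found: 46 mm to -x of the corner's middle, 33 mm above the table; flat: 48 mm and 22.5 mm. Far tabs: 35 mm from tab centre line to the plate's middle part.
- shim_d (a joint): Hinge angle of one steel shim tab (which letter is at which corner changes): 0 to 0.06 as found, standing up some 0.4 rad from level; grows as pressed, stops at 0.44, flat. Stiff: 7 to 12 N near its end; stays where left. Pressed down, its hidden nose rises under the corner: it just packs the loose corner, but jacks a solid one up 5 mm.
- shim_d_tab (a point): Point on the tab's top, 26 mm from its hinge. Tab: 20 mm wide (y), 3 thick, reaching 39 mm from the hinge to its free raised end, towards the plate's -x. Hinge: 21 mm above the table, 22 mm to -x of its corner's middle. Point as found: 46 mm to -x of the corner's middle, 33 mm above the table; flat: 48 mm and 22.5 mm. Far tabs: 35 mm from tab centre line to the plate's middle part.
- bed: Grey steel base, fixed, 235 x 236 x 6 mm, on the table; carries the four feet. Origin on the table, below the plate's origin; same axes as the plate.
- pot: Small terracotta pot, 48 mm wide, 42 mm high, loose on the bed in front of the plate, between the near tabs; origin at its foot. Not part of the job.
- tape: Roll of white tape lying flat, 96 mm wide, 18 mm high, left of the plate. Not part of the job.
- punnet_1: White open tray 110 x 150 x 40 mm, right of the plate. Not part of the job.
- punnet_2: White open tray 110 x 150 x 40 mm, right of the plate, farther. Not part of the job.
- jar: Closed seed jar, 60 mm wide, 85 mm high, left of the plate. Not part of the job.
- labels: White bundle of plant labels 22 x 110 x 14 mm beyond the plate. Not part of the job.
- scissors: Scissors lying flat, about 160 mm long, left of the tape. Not part of the job.

How it is judged:
By the outcome, as a careful person would: the job done as asked, in the order asked, and still so for the second after the job is handed in, with the robot touching nothing.
It also fails if it takes over 43 s, if anything falls off the work surface, if the arm or the gripper's body presses on something with over 40 N, if the wrist force passes 120 N, or if a joint passes its speed limit or range.

ROBOT

A 6-joint arm with a two-finger parallel gripper is mounted at the origin on the work surface. World frame = base frame: x ahead of the robot, y to its left, z up, the work surface at z = 0. Lengths are in m, angles in rad, forces in N, time in s.
With the tool pointing down it reaches from about 0.25 to 0.775 m from the base axis. Payload 4 kg.
Tool frame: the origin (TCP) lies midway between the tips of the shut fingers; the grasp point (between the pads) lies 19 mm behind it; z points along the fingers, y is the direction in which the jaws open and shut (so a half turn about z gives the same grasp; the last joint's range is limited). The gripper opens to 94 mm and grips with 3 to 60 N. Pads are 16 mm wide; open, the fingers measure 119 mm over their backs; the gripper's body (75 mm by 177 mm) begins 78 mm behind the grasp point.
Start: joints at [-0.103, 0.087, 1.371, -0, 1.684, -0.103], TCP at [0.55, -0, 0.206] pointing down, gripper open.
Joint ranges: [-3.1, 3.1], [-0.76, 2.03], [0.27, 2.55], [-1.08, 4.22], [0.17, 2.65], [-2.57, 2.57]. Speed limits (rad/s): [2.79, 2.79, 3.14, 3.14, 3.14, 3.14].

INTERFACE

Orientations are given as [roll, pitch, yaw] about the fixed x, y, z axes, in that order (R = Rz(yaw) Ry(pitch) Rx(roll)).
In Python, from bench import robot gives the robot as it stands.
- The arm moves only by the tool servo_tool, never from a script. Its argument "rows" is a list of rows, each a list of 2 entries, a list of its own where there are three numbers: the shift along the tool's x, y, z normalised to -1 to 1, where 1 is 0.08 m, then the turn about the tool's z normalised to -1 to 1, where 1 is pi/2 rad. A call has 1 to 12 rows; each row is the pose to reach, as a shift and turn from the pose commanded when the call began, along the tool's axes at that moment; what a row does not reach only later rows make up. A row lasts 1/12 s, in which the tool goes at most 41.7 mm and 7.16 degrees, less where a joint would pass 70% of its speed; a pose out of reach is approached as far as the arm can. A call with a number of a shift or a turn outside -1 to 1 is refused whole. A call with a gripper value outside its range is refused whole. "grip" is the closure, from -1 (fully open) to 1 (shut), set as the call begins (left out, the last holds). The fingers move at their own pace and stop on an object; the grip force is fixed at half the most. Time passes only in rows, so rows that repeat a pose let the fingers close. It gives the time, the measured TCP pose, the force and the opening at its end, in the units of the state.
- robot.get_obs(): the state, without advancing time (a new reading comes with each control period).
- robot.snapshot(name): name is "scene" or "side" or "wrist"; returns a dict with "pixels" (384x512x3 uint8, red, green, blue), "camera_matrix" (3x3 intrinsics, pixels), "world_from_camera" (4x4, takes a point from camera to world coordinates). Camera axes: x right, y down, z forward; pixel columns grow to the right and rows downward; lengths in m; the calibration is good to about 2 mm. The wrist camera is an equidistant fisheye: a pixel r from the principal point sees the ray r / f radians off the axis. A picture is of the moment at which its call begins. There is no depth.
- robot.close_job(): hands the job in, once; it reports no verdict.
The state is a dict: "time": time; "joint_positions": joint angles; "qvel": joint speeds; "joint_torque": joint torques, N m; "tool_pos": TCP position; "ee_rot": TCP orientation; "wrist_force": force on the tool from outside, world axes, zero at the start; "wrist_torque": the same for the moment, N m; "width": finger opening in m.
Only numpy, scipy, OpenCV 4.12 (cv2) and the standard library are available. Lean on these libraries where they do the work, as an engineer would, in place of code of your own. Each camera call takes 0.05 s, during which the arm holds its last target.

## Working session

There is one attempt and no reset: what is moved stays moved. The work goes in short steps, Python scripts to look and compute and a tool call to move; the robot and the scene stay as the last step left them, time stands still between calls to the robot, and variables do not carry over. Pictures are saved under pics/ and viewed, and the job is handed in when it is done.

Besides the shell and the picture viewer there is one more tool, called by a JSON object that holds its "method" and its "body", one argument or row to a line. servo_tool: Moves the arm, as the interface text tells. Its arguments: {"type":"object","properties":{"rows":{"type":"array"},"grip":{"type":"number"}},"required":["rows"]}

```bash
ls; mkdir -p pics; cat > h.py <<'E'
from bench import robot
import numpy as np, cv2
def snap(n,f):
    s=robot.snapshot(n); cv2.imwrite(f'pics/{f}.png',s['pixels'][:,:,::-1]); np.savez(f'pics/{f}.npz',K=s['camera_matrix'],T=s['world_from_camera'],p=s['pixels']); return s
E
python3 - <<'E'
from h import *
for n in ['scene','side','wrist']:
    s=snap(n,n+'0'); print(n,s['camera_matrix'].round(1).tolist(),s['world_from_camera'].round(3).tolist())
o=robot.get_obs(); print({k:np.round(v,3) for k,v in o.items()})
E
```

```text
pics
scene [[451.4, 0.0, 260.0], [0.0, 451.4, 199.4], [0.0, 0.0, 1.0]] [[0.118, 0.824, -0.554, 1.314], [0.993, -0.099, 0.064, -0.026], [-0.002, -0.558, -0.83, 1.101], [0.0, 0.0, 0.0, 1.0]]
side [[473.9, 0.0, 251.5], [0.0, 473.9, 193.0], [0.0, 0.0, 1.0]] [[0.731, -0.477, 0.488, 0.0], [-0.682, -0.491, 0.542, -0.6], [-0.019, -0.729, -0.684, 0.907], [0.0, 0.0, 0.0, 1.0]]
wrist [[297.3, 0.0, 252.2], [0.0, 297.3, 185.7], [0.0, 0.0, 1.0]] [[1.0, 0.0, -0.004, 0.55], [-0.001, -0.972, -0.233, 0.067], [-0.003, 0.233, -0.972, 0.384], [0.0, 0.0, 0.0, 1.0]]
{'time': np.float64(0.15), 'joint_positions': array([-0.103,  0.088,  1.372, -0.   ,  1.684, -0.103]), 'qvel': array([-0.002, -0.001, -0.004,  0.001, -0.002,  0.001]), 'joint_torque': array([ 1.0000e-03, -3.4064e+01, -3.0280e+01,  7.2000e-02,  3.0000e-02,
       -0.0000e+00]), 'tool_pos': array([0.55 , 0.   , 0.205]), 'ee_rot': array([-3.14 , -0.   ,  1.571]), 'wrist_force': array([-0.144, -0.705,  0.717]), 'wrist_torque': array([-0.035, -0.002,  0.04 ]), 'width': np.float64(0.094)}
```

View pics/scene0.png

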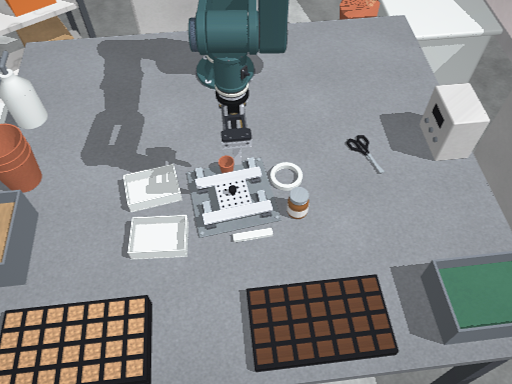

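View pics/side0.png

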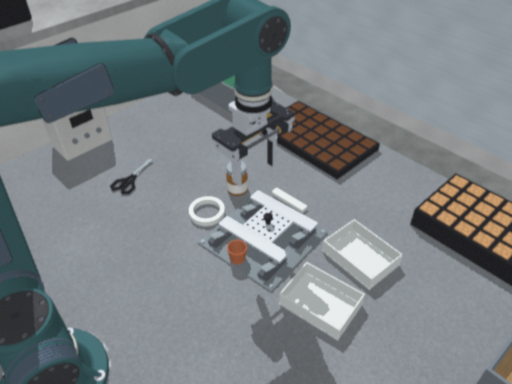

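View pics/wrist0.png

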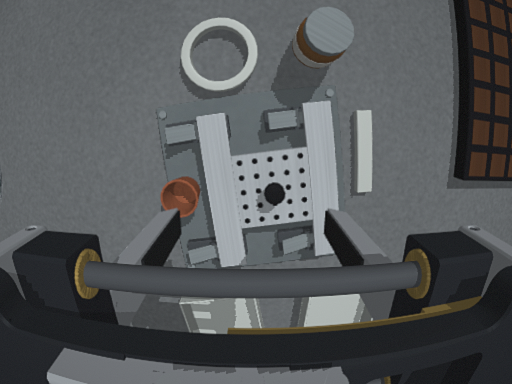

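```bash
python3 - <<'E'
import cv2
for n,(x,y,w,h),k in [('wrist0',(140,70,230,210),3.4),('side0',(190,170,150,120),5),('scene0',(175,145,120,100),6)]:
    i=cv2.imread(f'pics/{n}.png')[y:y+h,x:x+w]; i=cv2.resize(i,None,fx=k,fy=k,interpolation=cv2.INTER_CUBIC)[:600,:800]; cv2.imwrite(f'pics/{n}_z.png',i); print(i.shape)
E
```

```text
(600, 782, 3)
(600, 750, 3)
(600, 720, 3)
```

View pics/wrist0_z.png

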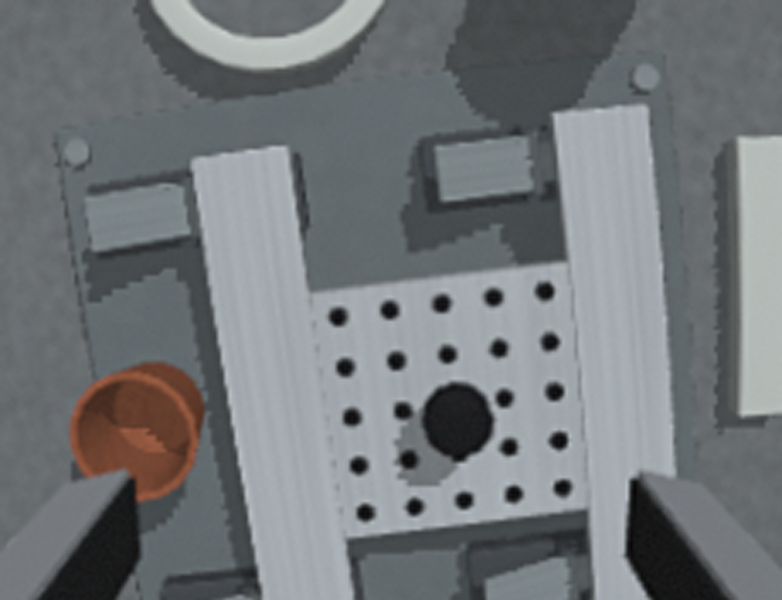

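View pics/side0_z.png

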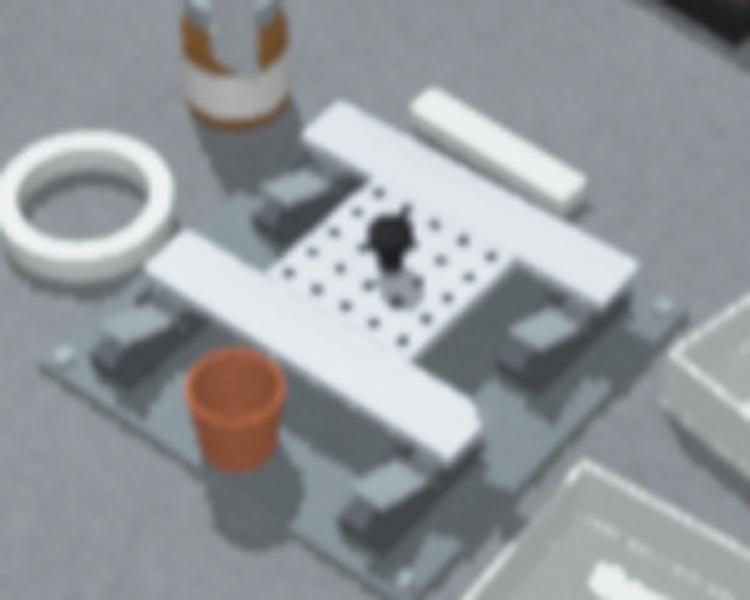

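View pics/scene0_z.png

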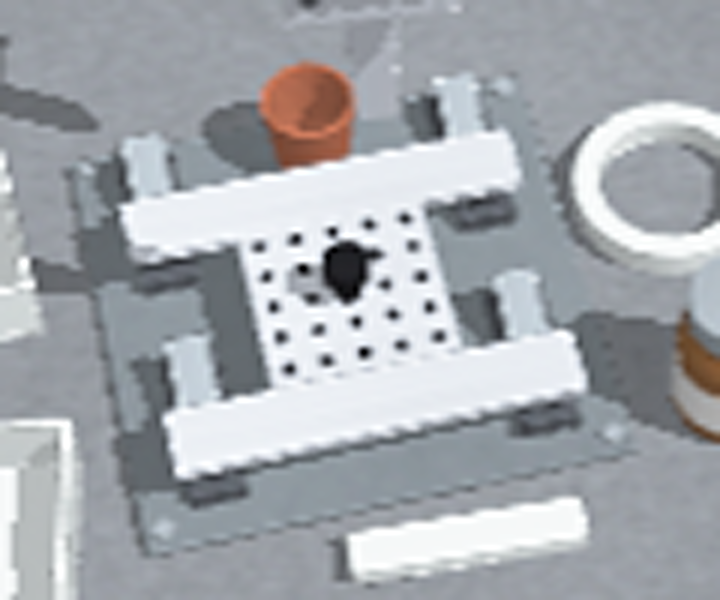

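```bash
cat >> h.py <<'E'
def proj(P,K,T,fish):
    P=np.atleast_2d(P); R,t=T[:3,:3],T[:3,3]; c=(P-t)@R
    if fish:
        r=np.hypot(c[:,0],c[:,1]); th=np.arctan2(r,c[:,2]); s=th/np.maximum(r,1e-9); u=c[:,:2]*s[:,None]
    else: u=c[:,:2]/c[:,2:]
    return u*[K[0,0],K[1,1]]+K[:2,2]
def w(p,xyz):
    x,y,a=p; q=np.atleast_2d(np.array(xyz,float)); c,s=np.cos(a),np.sin(a)
    return np.c_[x+c*q[:,0]-s*q[:,1],y+s*q[:,0]+c*q[:,1],q[:,2]]
E
cat > fit.py <<'E'
from h import *
from scipy.optimize import least_squares
d=np.load('pics/wrist0.npz')
pl=np.array([(-79,97),(-45,97),(45,97),(79,97),(-45,45),(45,45),(-45,-45),(45,-45)])/1000
px=np.array([(193,158),(288,146),(553,114),(646,104),(312,292),(566,262),(348,538),(585,508)])/3.4+[140,70]
P=np.c_[pl,np.full(8,.04)]
f=lambda p:(proj(w(p,P),d['K'],d['T'],1)-px).ravel()
r=least_squares(f,[.55,0.05,0.]); print(r.x, f(r.x).reshape(-1,2).round(1).tolist())
np.save('pose.npy',r.x)
f3=lambda p:(proj(w(p[:3],P)+[0,0,p[3]],d['K'],d['T'],1)-px).ravel()
print(least_squares(f3,[*r.x,0]).x)
pose=r.x
for n,k,(ox,oy) in [('wrist0',2,(130,60)),('side0',5,(190,170)),('scene0',6,(175,145))]:
    d=np.load(f'pics/{n}.npz'); i=cv2.imread(f'pics/{n}.png'); 
    if k>2: i=i[oy:oy+120 if k==5 else oy+100,ox:ox+150 if k==5 else ox+120]
    else: i=i[oy:oy+240,ox:ox+260]
    i=cv2.resize(i,None,fx=k,fy=k,interpolation=cv2.INTER_CUBIC)
    dr=lambda L,c:cv2.polylines(i,[np.int32((proj(w(pose,L),d['K'],d['T'],n[0]=='w')-[ox,oy])*k)],True,c,1)
    for s in(-1,1):
        dr([(s*.062-.017,-.097,.04),(s*.062-.017,.097,.04),(s*.062+.017,.097,.04),(s*.062+.017,-.097,.04)],(0,0,255))
        for t in (-1,1):
            q=np.array([s*.062,t*.08]); u=.39
            dr([(q[0]-.022-l*np.cos(u)-.0,q[1]+e,.021+l*np.sin(u)+.003) for l,e in((0,-.01),(0,.01),(.039,.01),(.039,-.01))],(0,255,255))
    cv2.imwrite(f'pics/{n}_ov.png',i)
for a in((-1,1),(-1,-1),(1,1),(1,-1)):
    print(a,w(pose,[a[0]*.062,a[1]*.08,.04]).round(4),'tab',w(pose,[a[0]*.062-.047,a[1]*.08,.033]).round(4))
E
python3 fit.py
```

```text
[ 0.57461528 -0.01948335  0.12572346] [[-0.6, 0.2], [0.2, -0.5], [-0.2, -0.4], [0.7, 0.1], [-0.8, 0.7], [0.7, 0.2], [-1.0, -0.1], [1.0, -0.2]]
[ 0.57471326 -0.01968987  0.12570802 -0.0021574 ]
(-1, 1) [[0.5031 0.0521 0.04  ]] tab [[0.4564 0.0462 0.033 ]]
(-1, -1) [[ 0.5231 -0.1066  0.04  ]] tab [[ 0.4765 -0.1125  0.033 ]]
(1, 1) [[0.6261 0.0677 0.04  ]] tab [[0.5795 0.0618 0.033 ]]
(1, -1) [[ 0.6462 -0.0911  0.04  ]] tab [[ 0.5995 -0.097   0.033 ]]
```

View pics/wrist0_ov.png

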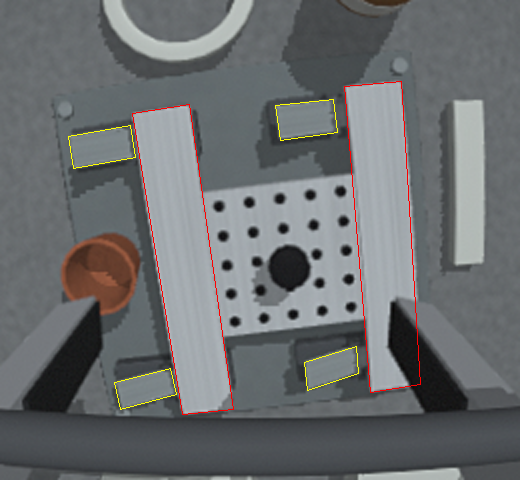

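View pics/side0_ov.png

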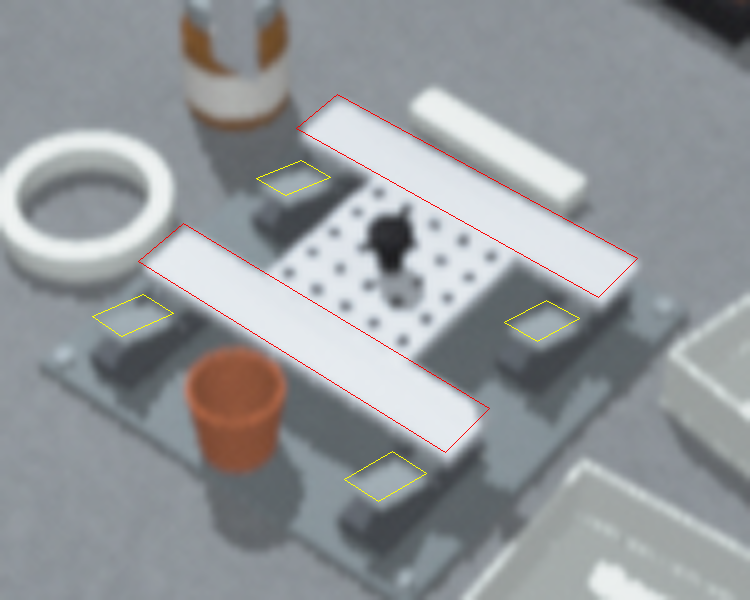

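View pics/scene0_ov.png

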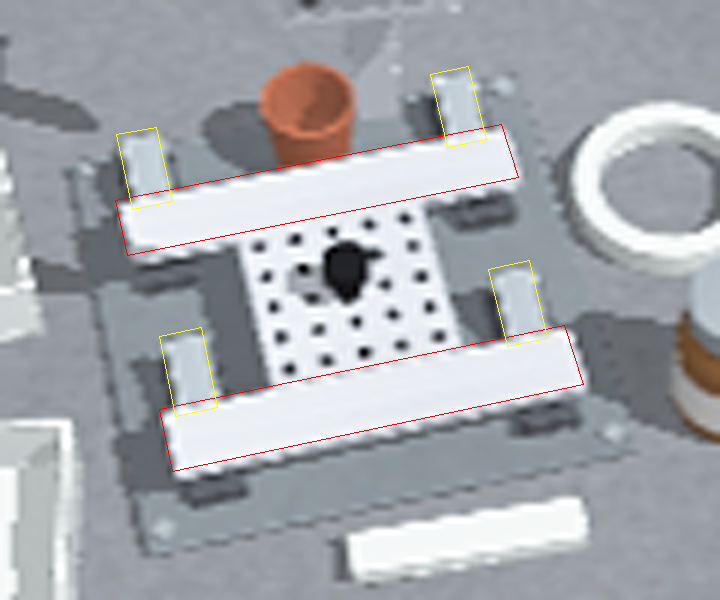

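The plate is at (0.575, -0.019) with yaw 0.126, and the overlays agree to about 2 mm. I'll shut the fingers, align them and go above the near-left corner.

{"method": "servo_tool", "body": {
  "rows": [
    [[0.3, -0.3, 0.4], -0.08],
    [[0.65, -0.59, 0.9], -0.08],
    [[0.65, -0.59, 0.9], -0.08],
    [[0.65, -0.59, 0.9], -0.08],
    [[0.65, -0.59, 0.9], -0.08]
  ],
  "grip": 1
}}

```text
time: 0.57
tool_pos: [0.5023, 0.0521, 0.1329]
ee_rot: [-3.14, 0.0, 1.698]
wrist_force: [0.7, 0.6, 0.5]
width: 0.0641
```

{"method": "servo_tool", "body": {
  "rows": [
    [[0, 0, 0.5], 0],
    [[0, 0, 0.9], 0],
    [[0, 0, 1.0], 0],
    [[0, 0, 1.0], 0],
    [[0, 0, 1.0], 0],
    [[0, 0, 1.0], 0]
  ]
}}

```text
time: 1.07
tool_pos: [0.5053, 0.0516, 0.0564]
ee_rot: [3.136, 0.001, 1.696]
wrist_force: [-0.2, -0.4, -0.3]
width: 0.0241
```

```bash
python3 - <<'E'
from h import *
snap('wrist','w1')
o=robot.get_obs(); print({k:np.round(o[k],4) for k in('time','tool_pos','wrist_force','width')})
E
```

```text
{'time': np.float64(1.1167), 'tool_pos': array([0.5053, 0.0517, 0.0564]), 'wrist_force': array([ 0.5381, -0.3138,  0.5848]), 'width': np.float64(0.02)}
```

View pics/w1.png

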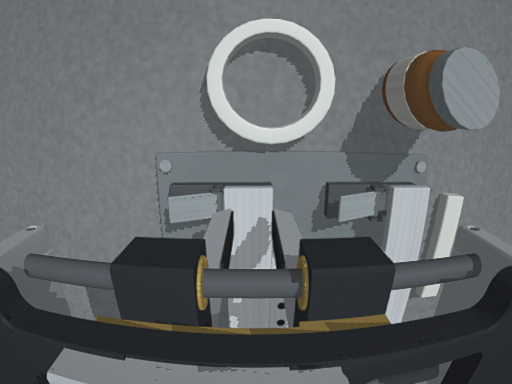

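The picture shows the fingers centred over the near-left end (around 250,220), still closing. I'll approach it slowly.

{"method": "servo_tool", "body": {
  "rows": [
    [[0, 0, 0.06], 0],
    [[0, 0, 0.1], 0],
    [[0, 0, 0.1], 0],
    [[0, 0, 0.1], 0],
    [[0, 0, 0.1], 0],
    [[0, 0, 0.1], 0]
  ]
}}

```text
time: 1.62
tool_pos: [0.5029, 0.052, 0.0456]
ee_rot: [3.141, 0.0, 1.697]
wrist_force: [-0.0, -0.3, -0.4]
width: 0.0005
```

{"method": "servo_tool", "body": {
  "rows": [
    [[0, 0, 0.04], 0],
    [[0, 0, 0.07], 0],
    [[0, 0, 0.085], 0],
    [[0, 0, 0.085], 0],
    [[0, 0, 0.085], 0]
  ]
}}

```text
time: 2.03
tool_pos: [0.503, 0.052, 0.0402]
ee_rot: [3.141, 0.0, 1.697]
wrist_force: [-3.0, 0.4, 7.5]
width: 0.0004
```

Near-left is solid: 7.5 N with no sink. Next is far-left.

{"method": "servo_tool", "body": {
  "rows": [
    [[0, 0, -0.2], 0],
    [[0, 0.4, -0.2], 0],
    [[0, 0.8, -0.2], 0],
    [[0, 1.0, -0.2], 0]
  ]
}}

```text
time: 2.37
tool_pos: [0.585, 0.0623, 0.0551]
ee_rot: [3.139, 0.0, 1.696]
wrist_force: [0.2, -0.4, 0.3]
width: 0.0002
```

{"method": "servo_tool", "body": {
  "rows": [
    [[0, 0.3, 0], 0],
    [[0, 0.55, 0], 0],
    [[0, 0.55, 0.08], 0],
    [[0, 0.55, 0.1], 0],
    [[0, 0.55, 0.1], 0],
    [[0, 0.55, 0.1], 0]
  ]
}}

```text
time: 2.87
tool_pos: [0.6243, 0.0674, 0.0459]
ee_rot: [-3.139, -0.0, 1.696]
wrist_force: [-0.4, -0.2, 0.4]
width: 0.0001
```

{"method": "servo_tool", "body": {
  "rows": [
    [[0, 0, 0.04], 0],
    [[0, 0, 0.08], 0],
    [[0, 0, 0.1], 0],
    [[0, 0, 0.1], 0],
    [[0, 0, 0.1], 0]
  ]
}}

```text
time: 3.28
tool_pos: [0.6255, 0.0675, 0.0403]
ee_rot: [3.141, 0.0, 1.696]
wrist_force: [-2.1, -0.3, 5.1]
width: 0.0003
```

{"method": "servo_tool", "body": {
  "rows": [
    [[0, 0, 0.01], 0],
    [[0, 0, 0.01], 0],
    [[0, 0, 0.01], 0]
  ]
}}

```text
time: 3.53
tool_pos: [0.6255, 0.0675, 0.0402]
ee_rot: [3.141, 0.0, 1.696]
wrist_force: [-4.1, 0.2, 7.4]
width: 0.0004
```

{"method": "servo_tool", "body": {
  "rows": [
    [[0, 0, -0.2], 0],
    [[-0.4, 0, -0.2], 0],
    [[-0.8, 0, -0.2], 0],
    [[-1.0, 0, -0.2], 0]
  ]
}}

```text
time: 3.87
tool_pos: [0.636, -0.0146, 0.0545]
ee_rot: [3.141, 0.002, 1.695]
wrist_force: [0.2, -0.3, 0.5]
width: 0.0
```

{"method": "servo_tool", "body": {
  "rows": [
    [[-0.4, 0, 0], 0],
    [[-0.8, 0, 0], 0],
    [[-1.0, 0, 0.04], 0],
    [[-1.0, 0, 0.1], 0],
    [[-1.0, 0, 0.1], 0],
    [[-1.0, 0, 0.1], 0]
  ]
}}

```text
time: 4.37
tool_pos: [0.6451, -0.0896, 0.0447]
ee_rot: [-3.14, -0.002, 1.697]
wrist_force: [0.3, -0.0, 1.1]
width: 0.0006
```

Far-left is solid too (7.4 N at 40.2 mm). Next is far-right.

{"method": "servo_tool", "body": {
  "rows": [
    [[0, 0, 0.04], 0],
    [[0, 0, 0.08], 0],
    [[0, 0, 0.1], 0],
    [[0, 0, 0.1], 0],
    [[0, 0, 0.1], 0]
  ]
}}

```text
time: 4.78
tool_pos: [0.6462, -0.0897, 0.0387]
ee_rot: [3.14, -0.001, 1.698]
wrist_force: [-1.2, 2.9, 3.7]
width: 0.0005
```

{"method": "servo_tool", "body": {
  "rows": [
    [[0, 0, 0.02], 0],
    [[0, 0, 0.03], 0],
    [[0, 0, 0.03], 0],
    [[0, 0, 0.03], 0],
    [[0, 0, 0.03], 0]
  ]
}}

```text
time: 5.2
tool_pos: [0.6464, -0.0907, 0.0361]
ee_rot: [3.14, -0.001, 1.697]
wrist_force: [-0.2, 4.2, 5.4]
width: 0.0005
```

Far-right gives: 36.1 mm at about 5 N. I'll check near-right too, for completeness.

{"method": "servo_tool", "body": {
  "rows": [
    [[0, 0, -0.1], 0],
    [[0, 0, -0.25], 0],
    [[0, -0.4, -0.25], 0],
    [[0, -0.8, -0.25], 0],
    [[0, -1.0, -0.25], 0]
  ]
}}

```text
time: 5.62
tool_pos: [0.5635, -0.1024, 0.0554]
ee_rot: [-3.138, 0.001, 1.696]
wrist_force: [-0.4, -0.1, 0.3]
width: 0.0007
```

{"method": "servo_tool", "body": {
  "rows": [
    [[0, -0.3, 0], 0],
    [[0, -0.55, 0], 0],
    [[0, -0.55, 0.08], 0],
    [[0, -0.55, 0.12], 0],
    [[0, -0.55, 0.12], 0],
    [[0, -0.55, 0.12], 0]
  ]
}}

```text
time: 6.12
tool_pos: [0.5235, -0.107, 0.0456]
ee_rot: [-3.141, 0.0, 1.696]
wrist_force: [0.1, 0.2, 0.3]
width: 0.0002
```

{"method": "servo_tool", "body": {
  "rows": [
    [[0, 0, 0.04], 0],
    [[0, 0, 0.08], 0],
    [[0, 0, 0.09], 0],
    [[0, 0, 0.09], 0],
    [[0, 0, 0.09], 0]
  ]
}}

```text
time: 6.53
tool_pos: [0.524, -0.1069, 0.0402]
ee_rot: [3.14, 0.001, 1.697]
wrist_force: [-1.6, 1.0, 5.7]
width: 0.0001
```

{"method": "servo_tool", "body": {
  "rows": [
    [[0, 0, -0.2], 0],
    [[0, 0.4, -0.2], 0],
    [[0, 0.8, -0.2], 0],
    [[0, 0.96, -0.2], 0],
    [[0, 0.96, -0.2], 0],
    [[0, 0.96, -0.2], 0]
  ]
}}

```text
time: 7.03
tool_pos: [0.5992, -0.0969, 0.0538]
ee_rot: [-3.14, -0.0, 1.697]
wrist_force: [-0.4, -0.3, 0.6]
width: 0.0005
```

```bash
python3 - <<'E'
from h import *
for n in('wrist','side','scene'):
    s=snap(n,n+'2')
o=robot.get_obs(); print({k:np.round(o[k],4) for k in('time','tool_pos','wrist_force','width')})
p=np.load('pose.npy'); q=np.array(o['tool_pos'])-[p[0],p[1],0]; c,s=np.cos(p[2]),np.sin(p[2]); print('plate',c*q[0]+s*q[1],-s*q[0]+c*q[1])
for n,(x,y,w_,h),k in [('side2',(190,150,150,120),4),('scene2',(175,145,120,100),4)]:
    i=cv2.imread(f'pics/{n}.png')[y:y+h,x:x+w_]; cv2.imwrite(f'pics/{n}_z.png',cv2.resize(i,None,fx=k,fy=k,interpolation=cv2.INTER_CUBIC))
E
```

```text
{'time': np.float64(7.1833), 'tool_pos': array([ 0.5981, -0.0971,  0.0542]), 'wrist_force': array([-0.5596, -0.4011,  0.5998]), 'width': np.float64(0.0004)}
plate 0.013524963252334996 -0.07998150979227635
```

View pics/wrist2.png

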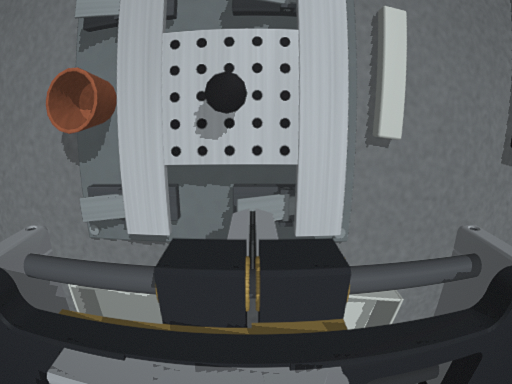

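View pics/side2_z.png

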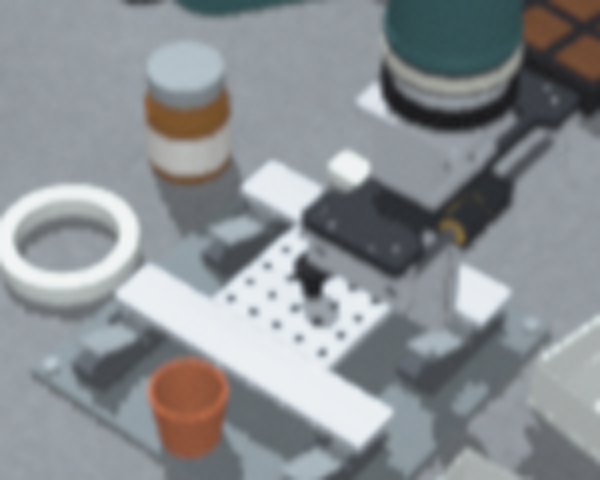

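View pics/scene2_z.png

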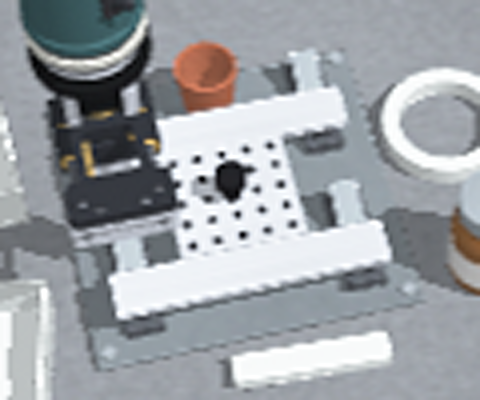

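The pictures show nothing has moved. The fingertips sit over the far-right tab (wrist view around 255,215) at plate (13.5, -80) mm. I'll press it down in stages.

{"method": "servo_tool", "body": {
  "rows": [
    [[0, 0, 0.1], 0],
    [[0, 0, 0.17], 0],
    [[0, 0, 0.22], 0],
    [[0, 0, 0.26], 0],
    [[0, 0, 0.3], 0],
    [[0, 0, 0.3], 0]
  ]
}}

```text
time: 7.68
tool_pos: [0.5994, -0.0974, 0.0322]
ee_rot: [3.14, 0.001, 1.696]
wrist_force: [-2.2, 0.4, 5.6]
width: 0.0005
```

{"method": "servo_tool", "body": {
  "rows": [
    [[0, 0, 0.04], 0],
    [[0, 0, 0.07], 0],
    [[0, 0, 0.1], 0],
    [[0, 0, 0.1], 0],
    [[0, 0, 0.1], 0]
  ]
}}

```text
time: 8.1
tool_pos: [0.5985, -0.0976, 0.0247]
ee_rot: [-3.141, 0.001, 1.696]
wrist_force: [-4.9, -0.1, 9.4]
width: 0.0003
```

{"method": "servo_tool", "body": {
  "rows": [
    [[0, 0, 0.02], 0],
    [[0, 0, 0.03], 0],
    [[0, 0, 0.03], 0],
    [[0, 0, 0.03], 0]
  ]
}}

```text
time: 8.43
tool_pos: [0.5984, -0.0976, 0.0227]
ee_rot: [-3.141, 0.001, 1.696]
wrist_force: [-5.3, 0.3, 10.0]
width: 0.0006
```

{"method": "servo_tool", "body": {
  "rows": [
    [[0, 0, 0.01], 0],
    [[0, 0, 0.015], 0],
    [[0, 0, 0.015], 0],
    [[0, 0, 0.015], 0]
  ]
}}

```text
time: 8.77
tool_pos: [0.5984, -0.0977, 0.0226]
ee_rot: [-3.141, 0.001, 1.696]
wrist_force: [-7.6, 0.9, 15.2]
width: 0.0006
```

{"method": "servo_tool", "body": {
  "rows": [
    [[0, 0, 0.01], 0],
    [[0, 0, 0.015], 0],
    [[0, 0, 0.015], 0],
    [[0, 0, 0.015], 0]
  ]
}}

```text
time: 9.1
tool_pos: [0.5985, -0.0977, 0.0224]
ee_rot: [-3.141, 0.001, 1.696]
wrist_force: [-9.3, 1.2, 19.0]
width: 0.0006
```

{"method": "servo_tool", "body": {
  "rows": [
    [[0, 0, -0.05], 0],
    [[0, 0, -0.2], 0],
    [[0, 0, -0.45], 0],
    [[0, 0, -0.45], 0],
    [[0, 0.3, -0.45], 0],
    [[0, 0.6, -0.45], 0],
    [[0, 0.6, -0.45], 0],
    [[0, 0.6, -0.45], 0]
  ]
}}

```text
time: 9.77
tool_pos: [0.6468, -0.0909, 0.0526]
ee_rot: [-3.14, -0.0, 1.697]
wrist_force: [-0.0, -0.1, 0.1]
width: 0.0006
```

Now over the far-right corner again, to check that it is solid.

{"method": "servo_tool", "body": {
  "rows": [
    [[0, 0, 0.06], 0],
    [[0, 0, 0.11], 0],
    [[0, 0, 0.15], 0],
    [[0, 0, 0.18], 0],
    [[0, 0, 0.19], 0],
    [[0, 0, 0.19], 0],
    [[0, 0, 0.19], 0]
  ]
}}

```text
time: 10.35
tool_pos: [0.6456, -0.0911, 0.0402]
ee_rot: [-3.141, -0.0, 1.696]
wrist_force: [-4.7, 0.5, 6.1]
width: 0.0005
```

It is solid now: 40.2 mm at 6 N. I'll retreat up and back to look.

{"method": "servo_tool", "body": {
  "rows": [
    [[0, 0, -0.2], 0],
    [[0, 0, -0.6], 0],
    [[0, 0, -1.0], 0],
    [[0, 0, -1.0], 0]
  ]
}}

```text
time: 10.68
tool_pos: [0.6501, -0.092, 0.1271]
ee_rot: [3.129, 0.005, 1.696]
wrist_force: [0.6, -0.2, 1.3]
width: 0.0005
```

{"method": "servo_tool", "body": {
  "rows": [
    [[0.1, -0.4, -0.5], 0],
    [[0.2, -0.8, -1.0], 0],
    [[0.3, -1.0, -1.0], 0],
    [[0.3, -1.0, -1.0], 0],
    [[0.3, -1.0, -1.0], 0]
  ]
}}

```text
time: 11.1
tool_pos: [0.5641, -0.0773, 0.2005]
ee_rot: [3.137, 0.002, 1.696]
wrist_force: [0.0, 0.6, 0.3]
width: 0.0003
```

```bash
python3 - <<'E'
from h import *
for n in('wrist','side','scene'): snap(n,n+'3')
o=robot.get_obs(); print({k:np.round(o[k],4) for k in('time','tool_pos','wrist_force','width')})
pose=np.load('pose.npy')
for n,(ox,oy,w_,h),k in [('wrist3',(100,20,300,240),2.5),('side3',(190,170,150,120),5),('scene3',(175,145,120,100),6)]:
    d=np.load(f'pics/{n}.npz'); i=cv2.imread(f'pics/{n}.png')[oy:oy+h,ox:ox+w_]; i=cv2.resize(i,None,fx=k,fy=k,interpolation=cv2.INTER_CUBIC)
    for s in(-1,1):
        L=[(s*.062-.017,-.097,.04),(s*.062-.017,.097,.04),(s*.062+.017,.097,.04),(s*.062+.017,-.097,.04)]
        cv2.polylines(i,[np.int32((proj(w(pose,L),d['K'],d['T'],n[0]=='w')-[ox,oy])*k)],True,(0,0,255),1)
    cv2.imwrite(f'pics/{n}_z.png',i)
E
```

```text
{'time': np.float64(11.25), 'tool_pos': array([ 0.5641, -0.0774,  0.1967]), 'wrist_force': array([-0.5742, -0.9714, -0.4647]), 'width': np.float64(0.0003)}
```

View pics/wrist3_z.png

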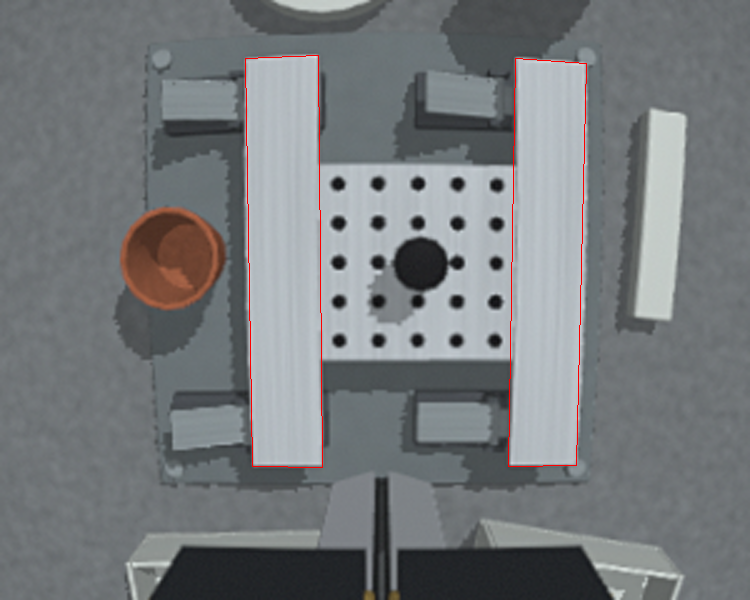

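View pics/side3_z.png

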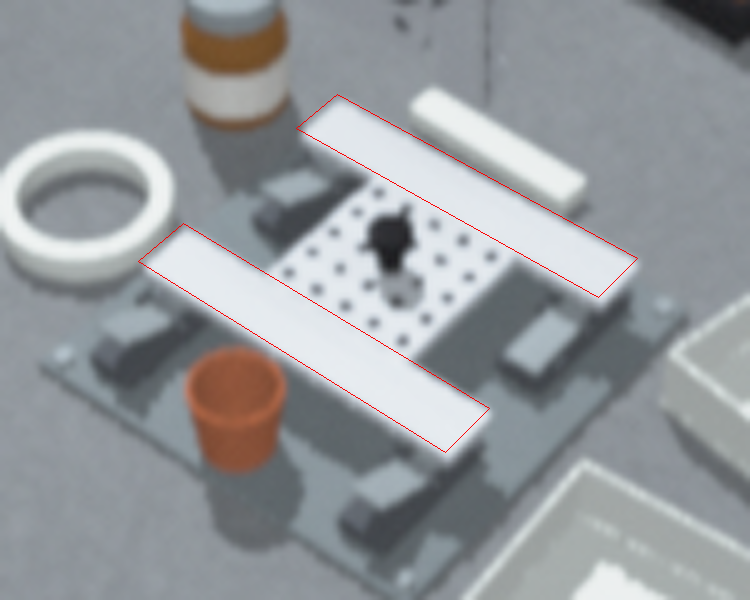

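View pics/scene3_z.png

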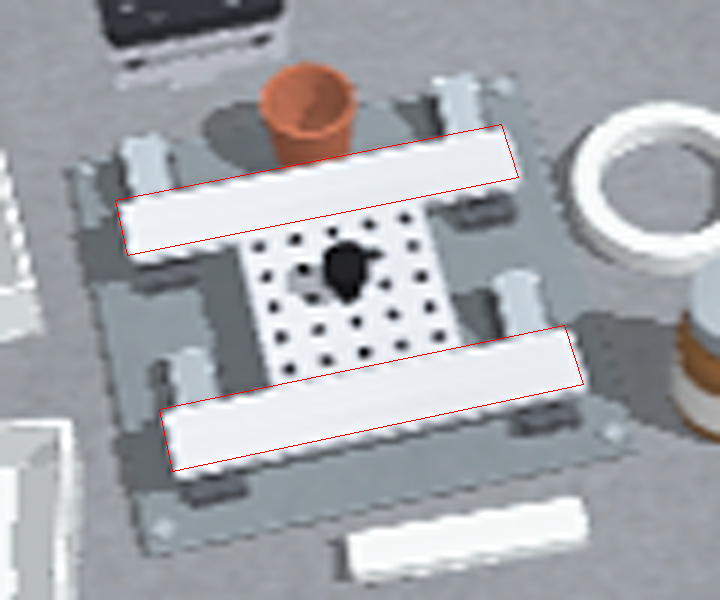

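The far-right tab lies flat (side view around 540,345) and the other three still stand. The plate and pot are in the same places as before. I'll hold still, then hand in.

{"method": "servo_tool", "body": {
  "rows": [
    [[0, 0, 0], 0],
    [[0, 0, 0], 0],
    [[0, 0, 0], 0],
    [[0, 0, 0], 0]
  ]
}}

```text
time: 11.58
tool_pos: [0.5644, -0.0774, 0.1978]
ee_rot: [-3.14, -0.001, 1.696]
wrist_force: [0.3, -0.2, -0.8]
width: 0.0004
```

```bash
python3 -c "
from bench import robot
print(robot.close_job(), robot.get_obs()['time'])"
```

```text
the job is handed in; nothing more can be done
the job is handed in; nothing more can be done
```

The far-right corner was the loose one. I pressed its tab flat, and the plate now sits solid there.

- **Finding the corner:** I pressed all four with the shut fingertips. Near-left, far-left and near-right held at 40.2 mm under 6–7.5 N. Far-right sank to 36.1 mm at about 5 N.
- **Pressing the tab:** I pressed the far-right tab until it stopped at 22.4 mm, with 19 N on it at the end (its stated flat height is 22.5 mm).
- **Last checks:** Pressed again, the far-right corner held at 40.2 mm under 6 N. I did not re-press the other three corners after flattening the tab. The final pictures show only that tab flat, the other three standing, and the plate and pot where they were.
- **Finish:** The arm ended clear, about 0.2 m up, and I handed the job in at about 11.6 s. No check failed or disagreed.

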